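# Weigh a flanged housing on the lab's two-pan balance

### The arm

A 7-joint arm with a two-finger parallel gripper is mounted at the origin on the work surface. World frame = base frame: x ahead of the robot, y to its left, z up, the work surface at z = 0. Lengths are in mm, angles in degrees, forces in N, time in s.
With the tool pointing down it reaches from about 400 to 900 mm from the base axis. Payload 5.6 kg.
Tool frame: the origin (TCP) lies at the very end of the fingers, on their centre line; the grasp point (between the pads) lies 19 mm behind it (arm.grip_point_offset is the z of the grasp point in the tool frame, in mm); z points along the fingers, y is the direction in which the jaws open and shut (so a half turn about z gives the same grasp; the last joint's range is limited). The gripper opens to 92 mm and grips with 3 to 60 N. Pads are 20 mm wide; open, the fingers measure 128 mm over their backs; the gripper's body (75 mm by 189 mm) begins 69 mm behind the grasp point.
Start: joints at [-78.61, 26.786, -0.665, 91.828, 0.344, 61.387, -3.226], TCP at [155.685, 631.087, 214.592] pointing down, gripper open.
Joint ranges: [-144.91, 144.91], [-17.63, 115.5], [-89.93, 88.59], [15.96, 139.68], [-74.01, 254.01], [8.47, 105.57], [-167.45, 167.45]. Speed limits (degrees/s): [147.25, 147.25, 180, 180, 180, 180, 180].

### API

Orientations are given as a 3x3 rotation matrix whose columns are the frame's x, y, z axes.
In Python, from cell import arm gives the robot as it stands.
- The arm moves only by the shell command python3 -m inch 'ROWS'. ROWS is JSON, a list of rows, each a list of 7 numbers: the closure, from -1 (fully open) to 1 (shut), so that 0 is half open, then the shift along the world's x, y, z in mm, then the turn, a rotation vector about the world's x, y, z in rad. In form: [[claw, tx, ty, tz, rx, ry, rz], ...]. A call has 1 to 20 rows; each row is the pose to reach, as a shift and turn from the pose commanded when the call began; what a row does not reach only later rows make up. A row lasts 1/8 s, in which the tool goes at most 62.5 mm and 10.7 degrees, less where a joint would pass 70% of its speed; a pose out of reach is approached as far as the arm can. A call with a gripper value outside its range is refused whole. The fingers move at their own pace and stop on an object; the grip force is fixed at half the most. Time passes only in rows, so rows that repeat a pose let the fingers close. It gives the time, the measured TCP pose, the force and the opening at its end, in the units of the state.
- arm.state(): the state, without advancing time (a new reading comes with each control period).
- arm.get_image(name): name is "side" or "top"; returns a dict with "img" (400x640x3 uint8, red, green, blue), "depth" (400x640 float32, mm along the optical axis (not along the pixel's ray), 0 where there is no reading), "fx", "fy", "cx", "cy" (pixels), "R" (3x3) and "t" (3): a world point X has camera coordinates R X + t. Camera axes: x right, y down, z forward; pixel columns grow to the right and rows downward; lengths in mm; the calibration is good to about 2 mm. A picture is of the moment at which its call begins.
- arm.job_done(): hands the job in, once; it reports no verdict.
The state is a dict: "time_s": time; "q": joint angles; "joint_vel": joint speeds; "tau": joint torques, N m; "ee_pos": TCP position; "orientation": TCP orientation; "contact_force": force on the tool from outside, world axes, zero at the start; "moment": the same for the moment, N m; "opening": finger opening in mm.
Only numpy, scipy, OpenCV 4.12 (cv2) and the standard library are available. Lean on these libraries where they do the work, as an engineer would, in place of code of your own. Each camera call takes 0.05 s, during which the arm holds its last target.

### The job

Weigh the housing that lies on the balance: push bored weights fully home on the post of the empty pan, the 400 g one first, down on the pan, and the lighter one that suits flush on top of it, and then slide the rider along its bar until the beam comes to rest level, its end pointer on the black mark. Weights you do not need stay on the bench; push no harder than it takes, do not touch the housing, leave the other things as they are and finish with your hand off everything.

Things in the scene. Friction and masses are not known exactly. Their poses are not given: they have to be found in the camera images.
- balance: grey stand of the two-pan balance, base 210 x 340 x 20 mm, fixed. Origin: underside, below the middle of the beam; x to the front side with the rider bar (away from the robot), y along the beam to the weight pan. Beam pivot 75 mm above the bench, arms 120 mm long; housing pan at -y. The rider bar, part of the beam, runs parallel to it 100 mm to +x, at pivot height
- beam (a joint): tilt of the beam, rad: 0 is level, positive: weight pan up, housing pan down; stops at -0.13 and +0.13, starts on the + stop. It has a damped return spring: between the stops each gram of difference between the pans tilts it by 0.00065 rad; settles in about 1 s. The housing weighs 470 to 650 g, different every time, so 400 g, one other weight and the rider will do
- weight_pan: the empty pan at the +y end, a steel disc 100 mm in diameter, 6 mm thick, kept level by its linkage, going up and down with the beam by up to 16 mm, and on a cushion spring of 3 N/mm. On its middle a steel post, 12 mm in diameter, 66 mm tall, tapering to 6 mm over the top 9 mm. Origin: on the beam, 30 mm below the pan's top face. More than 30 N would harm it
- pan_top (a point): middle of the top face of the weight pan, at the foot of the post; 105 mm above the bench when level, 89 mm on the lower stop. Two sprung strips in the post (4 to 58 mm up) rub on the bore with some 4 to 12 N: a weight does not drop home but must be pushed, and the pan sinks under the push, often to its stop. A clear rise in force, the weight flush, tells that it is home
- pointer (a point): tip of the thin pointer at the -y end of the rider bar, 213 mm from the pivot, in front of a white plate with a 4 mm black mark at level height, 75 mm above the bench
- rider (a joint): place of the rider along its bar, m: 0 in the middle, positive towards the weight pan; from -0.045 to +0.045, starts near the + end. It stays where it is left (friction 1.2 N). It weighs 160 g: moving it 10 mm counts as 13.3 g moved to that side and tilts the beam by 0.0087 rad (towards +: weight pan goes down, beam value falls)
- rider_tab (a point): the rider is a dark steel block 26 x 22 x 26 mm (x, y, z) on the bar, with an upright tab on top, 16 mm (x) by 10 mm (y) and 30 mm tall, to be pinched or pushed along y. This point is in the tab, 13 mm below its top and 17 mm above the top of the block
- weight_400: plain steel 400 g weight: round flange 68 mm in diameter, 12.5 mm thick, with a round neck on top, 28 mm in diameter and 18 mm tall (overall 30.5 mm), and a 16 mm bore right through. Grip it by the neck. Origin: centre of the underside, z up. Stands on the bench on the left at the start; the three weights swap places
- weight_200: plain steel 200 g weight: round flange 52 mm in diameter, 9.5 mm thick, with a round neck on top, 28 mm in diameter and 18 mm tall (overall 27.5 mm), and a 16 mm bore right through. Grip it by the neck. Origin: centre of the underside, z up. Stands on the bench on the left at the start; the three weights swap places
- weight_100: plain steel 100 g weight: round flange 38 mm in diameter, 5.5 mm thick, with a round neck on top, 28 mm in diameter and 18 mm tall (overall 23.5 mm), and a 16 mm bore right through. Grip it by the neck. Origin: centre of the underside, z up. Stands on the bench on the left at the start; the three weights swap places
- housing: the part to be weighed: machined aluminium housing with a round flange 84 mm in diameter, 42 mm tall overall, on the housing pan (-y). Origin: centre of its underside
- nut: bystander: round brass nut, 26 mm in diameter, 8 mm thick, among the weights; origin: underside
- bushing: bystander: white plastic bushing, 28 mm in diameter, 18 mm tall; origin: underside
- connector: bystander: standing round metal connector, 26 mm in diameter, 55 mm tall; origin: underside
- screwdriver: bystander: screwdriver lying on the bench, 170 mm long
- wrench: bystander: wrench lying on the bench, 140 mm long
- jar: bystander: amber jar, 56 mm in diameter, 70 mm tall; origin: underside
- dish: bystander: white dish, 90 mm in diameter, 22 mm tall; origin: underside
Things that resemble listed ones, but are neither listed nor needed, are in the scene too. Leave any brown look-alike of the weight_400 alone. What is shaped like the weight_200 but brown or red is not meant.

How it is judged:
By the outcome, as a careful person would: the job done as asked, in the order asked, and still so for the second after the job is handed in, with the robot touching nothing.
It also fails if it takes over 70 s, if anything falls off the work surface, if the arm or the gripper's body presses on something with over 40 N, if the wrist force passes 120 N, or if a joint passes its speed limit or range.

## Working session

There is one attempt and no reset: what is moved stays moved. The work goes in short steps, Python scripts to look and compute and a shell command to move; the robot and the scene stay as the last step left them, time stands still between calls to the robot, and variables do not carry over. Pictures are saved under pics/ and viewed, and the job is handed in when it is done.

```bash
ls; mkdir -p pics; cat > h.py <<'E'
from cell import arm
import numpy as np, cv2
def snap(n,tag):
    d=arm.get_image(n); np.savez('pics/%s.npz'%tag,**d); cv2.imwrite('pics/%s.png'%tag,d['img'][:,:,::-1]); return d
def load(tag): return dict(np.load('pics/%s.npz'%tag))
def px(d,X):
    c=d['R']@np.array(X,float)+d['t']; return d['fx']*c[0]/c[2]+d['cx'],d['fy']*c[1]/c[2]+d['cy']
def ray(d,u,v,z):
    r=d['R'].T@np.array([(u-d['cx'])/d['fx'],(v-d['cy'])/d['fy'],1.]); o=-d['R'].T@d['t']; return o+r*(z-o[2])/r[2]
def cloud(d):
    v,u=np.mgrid[0:400,0:640]; D=d['depth']; P=np.stack([(u-d['cx'])/d['fx']*D,(v-d['cy'])/d['fy']*D,D],-1)
    return (P-d['t'])@d['R']
E
python3 - <<'E'
from h import *
for n in('side','top'):
    d=snap(n,n+'0'); print(n,-d['R'].T@d['t'],d['R'][2],d['fx'])
print(arm.state(),arm.grip_point_offset)
E
```

```text
pics
side [ -25.52077202 -654.04465215 1009.28611978] [ 0.4526656   0.50810951 -0.73274728] 449.51322728020153
top [ 387.77725787  -19.78431653 1004.37073242] [ 0.15283365 -0.0050114  -0.98823922] 363.2105662502484
{'time_s': 0.1, 'q': array([-78.61134947,  26.83012715,  -0.66621509,  91.87379696,
         0.34520139,  61.38807616,  -3.22541152]), 'joint_vel': array([-0.02253978,  0.02542116, -0.0401557 , -0.25715752,  0.09992154,
       -0.06474265, -0.00368124]), 'tau': array([ 1.27684598e-03, -5.21654212e+01, -1.22729328e-02, -2.44367981e+01,
       -5.68188261e-02,  1.41644891e-02,  5.91180242e-05]), 'ee_pos': array([155.55720643, 630.57906393, 213.75834707]), 'orientation': array([[-9.70909986e-01,  2.39444639e-01, -2.53762409e-04],
       [ 2.39444741e-01,  9.70908755e-01, -1.55074117e-03],
       [-1.24936516e-04, -1.56639216e-03, -9.99998765e-01]]), 'contact_force': array([ 0.42274359, -0.86743989, -0.10425268]), 'moment': array([-0.03477115,  0.04751523,  0.01974818]), 'opening': 91.82439548690519} -18.700000000000003
```

View pics/side0.png

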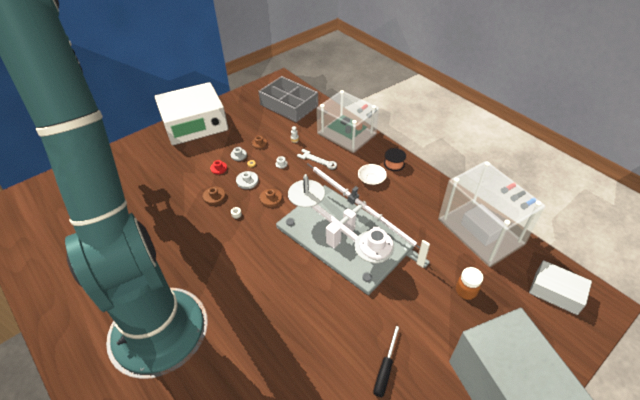

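View pics/top0.png

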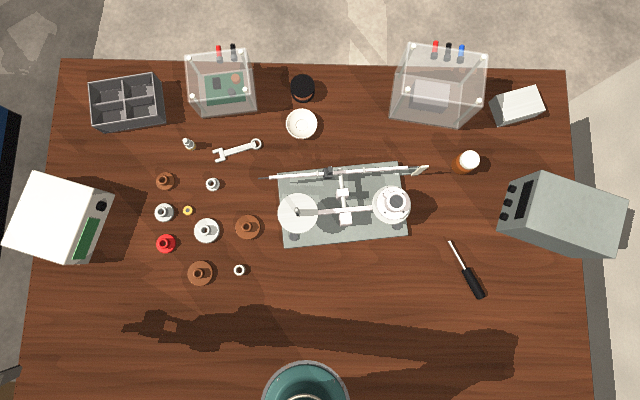

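The top view shows the steel weights at about (206,231), (164,212) and (213,184), the weight pan at about (298,213) and the rider near (328,173). I'll zoom in next.

```bash
python3 - <<'E'
from h import *
d=load('top0'); s=load('side0')
a=d['img'][155:285,140:300]; a=cv2.resize(a,None,fx=5,fy=4.6,interpolation=cv2.INTER_CUBIC)[:600]
cv2.imwrite('pics/z1.png',a[:,:,::-1])
b=d['img'][150:255,255:440]; cv2.imwrite('pics/z2.png',cv2.resize(b,None,fx=4.3,fy=4.3,interpolation=cv2.INTER_CUBIC)[:,:,::-1])
b=s['img'][130:300,190:440]; cv2.imwrite('pics/z3.png',cv2.resize(b,None,fx=3.2,fy=3.2,interpolation=cv2.INTER_CUBIC)[:,:,::-1])
C=cloud(d)
for n,u,v in [('w400',206,231),('w200',164,212),('w100',213,184),('pan',290,220),('bush',239,270)]:
    print(n,C[v-3:v+4:3,u-3:u+4:3].round(0).tolist())
# weights: bright mask
m=(d['img'].min(2)>150).astype(np.uint8)
n,l,st,c=cv2.connectedComponentsWithStats(m)
for i in range(1,n):
    if st[i,4]>25 and 140<c[i][0]<440 and 140<c[i][1]<290: print(st[i],c[i].round(1),ray(d,*c[i],12).round(1))
E
```

```text
w400 [[[453.0, 287.0, 15.0], [454.0, 282.0, 5.0], [452.0, 266.0, 32.0]], [[445.0, 286.0, 15.0], [446.0, 282.0, 1.0], [445.0, 267.0, 26.0]], [[436.0, 281.0, 30.0], [437.0, 273.0, 29.0], [437.0, 269.0, 16.0]]]
w200 [[[502.0, 404.0, 17.0], [502.0, 393.0, 25.0], [503.0, 389.0, 15.0]], [[495.0, 406.0, 10.0], [493.0, 390.0, 29.0], [494.0, 386.0, 20.0]], [[485.0, 398.0, 29.0], [485.0, 391.0, 26.0], [487.0, 390.0, 8.0]]]
w100 [[[584.0, 277.0, 14.0], [587.0, 272.0, 1.0], [584.0, 260.0, 16.0]], [[578.0, 280.0, 0.0], [388.0, -20.0, 1004.0], [574.0, 258.0, 21.0]], [[565.0, 272.0, 25.0], [566.0, 266.0, 20.0], [569.0, 262.0, 4.0]]]
pan [[[477.0, 51.0, 121.0], [478.0, 44.0, 120.0], [478.0, 37.0, 119.0]], [[470.0, 51.0, 124.0], [470.0, 44.0, 121.0], [471.0, 37.0, 119.0]], [[463.0, 51.0, 122.0], [463.0, 44.0, 122.0], [463.0, 36.0, 122.0]]]
bush [[[351.0, 191.0, 20.0], [351.0, 187.0, 0.0], [352.0, 175.0, 20.0]], [[343.0, 192.0, 13.0], [343.0, 186.0, -0.0], [344.0, 174.0, 20.0]], [[336.0, 190.0, 20.0], [336.0, 182.0, 19.0], [336.0, 174.0, 18.0]]]
[182 138  12  11  53] [187. 143.] [692.  349.5  12. ]
[212 138  49  24 315] [235.4 149.4] [676.6 212.   12. ]
[ 269  161  160   87 7448] [341.5 203.9] [528.1 -88.7  12. ]
[206 178  13  13  96] [211.8 184.2] [575.4 271.8  12. ]
[154 203  18  19 171] [161.9 211.9] [495.  403.2  12. ]
[194 218  25  25 429] [205.9 230.2] [447.6 279.5  12. ]
[234 265  10  11  57] [238.5 269.6] [344.3 185.2  12. ]
```

View pics/z1.png

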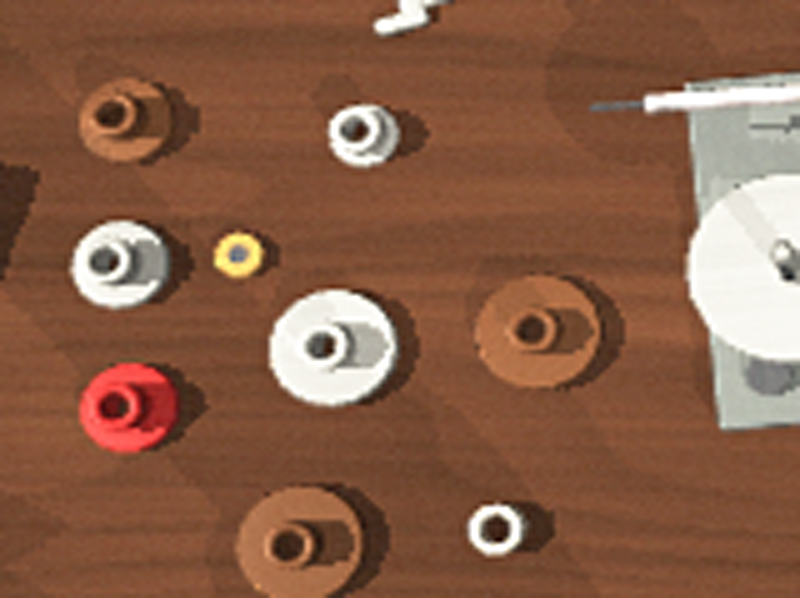

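View pics/z2.png

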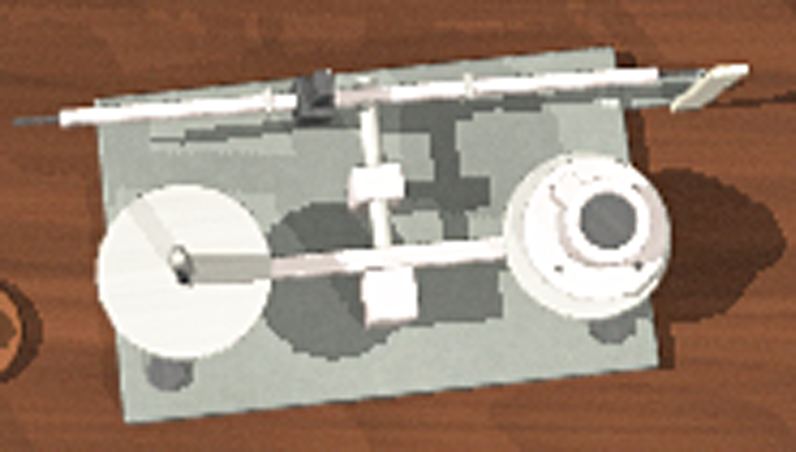

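View pics/z3.png

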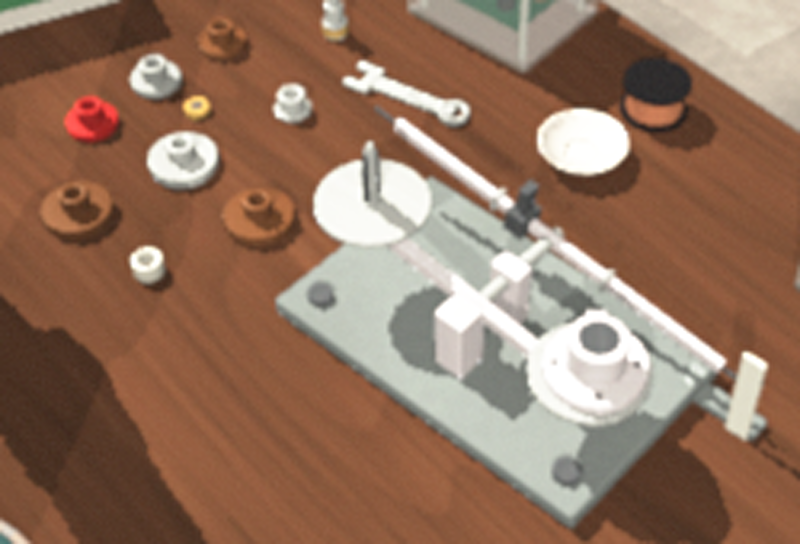

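The 400 g is the big white disc, the 200 g is left of the nut and the 100 g is near the wrench. Next I'll measure the weights, pan and rider in both views.

```bash
python3 - <<'E'
from h import *
d=load('top0'); s=load('side0')
def greymask(im): 
    i=im.astype(int); return ((i.max(2)-i.min(2)<45)&(i.min(2)>95)).astype(np.uint8)
def fl(img,X,z,R):
    # contour of grey blob near projection of X
    m=greymask(img['img']); u,v=px(img,[X[0],X[1],z]); n,l,st,c=cv2.connectedComponentsWithStats(m)
    k=np.zeros_like(m); r=int(R*0.45)+6; cv2.circle(k,(int(u),int(v)),r,1,-1)
    m=m*k; cs,_=cv2.findContours(m,cv2.RETR_EXTERNAL,cv2.CHAIN_APPROX_NONE); c=max(cs,key=cv2.contourArea)
    P=np.array([ray(img,a,b,z)[:2] for a,b in c[:,0,:].astype(float)])
    (x,y),rr=cv2.minEnclosingCircle(P.astype(np.float32)); A=np.c_[2*P,np.ones(len(P))]; q=np.linalg.lstsq(A,(P**2).sum(1),rcond=None)[0]
    return (round(x,1),round(y,1),round(rr,1)),q[:2].round(1),round(float(np.sqrt(q[2]+q[:2]@q[:2])),1)
for n,X,z,R in [('400',(447,280),10,34),('200',(494,403),8,26),('100',(575,270),5,19)]:
    print(n,fl(d,X,z,R),fl(s,X,z,R))
# bore dark centroid at neck top
for n,X,z in [('400',(447,280),30.5),('200',(494,403),27.5),('100',(575,270),23.5)]:
    for g in(d,s):
        print(n,'necktop proj',np.round(px(g,[*X,z]),1), 'flange', np.round(px(g,[*X,10]),1))
C=cloud(d); S=cloud(s)
# pan points
for nm,K in(('top',C),('side',S)):
    m=(abs(K[...,2]-121)<7)&(np.hypot(K[...,0]-470,K[...,1]-35)<65); P=K[m]; q=np.linalg.lstsq(np.c_[2*P[:,:2],np.ones(len(P))],(P[:,:2]**2).sum(1),rcond=None)[0]
    (x,y),r=cv2.minEnclosingCircle(P[:,:2].astype(np.float32)); print(nm,'pan',len(P),x,y,r,np.median(P[:,2]),P[:,:2].mean(0))
    m=(K[...,2]>140)&(np.hypot(K[...,0]-470,K[...,1]-35)<40); print('post',K[m].round(0).tolist(),np.argwhere(m).tolist()[:20])
E
```

```text
400 ((447.7, 279.4, 34.9), array([447.9, 279.7]), 33.2) ((446.7, 277.4, 40.2), array([444.9, 278.9]), 36.4)
200 ((495.4, 400.5, 26.3), array([495.3, 400.7]), 24.9) ((492.3, 404.3, 35.2), array([493.7, 403. ]), 29.4)
100 ((577.7, 272.9, 19.4), array([577.4, 272.8]), 18.2) ((578.4, 278.0, 29.5), array([578.6, 277.8]), 23.6)
400 necktop proj [203.6 230. ] flange [205.9 230.5]
400 necktop proj [246.2 174.2] flange [247.1 178.9]
200 necktop proj [159.5 211.6] flange [162.2 212.4]
200 necktop proj [237.3 148.9] flange [238.  152.9]
100 necktop proj [211.3 183.5] flange [212.7 184.5]
100 necktop proj [281.1 159.4] flange [281.4 162.5]
top pan 1198 488.78363037109375 26.407747268676758 49.69324493408203 121.6664103296144 [486.90059971  27.03376518]
post [[495.0, 29.0, 179.0], [495.0, 27.0, 180.0], [495.0, 25.0, 180.0], [492.0, 29.0, 185.0], [491.0, 26.0, 189.0], [492.0, 24.0, 186.0], [493.0, 22.0, 179.0], [490.0, 31.0, 181.0], [489.0, 26.0, 187.0], [490.0, 24.0, 186.0], [490.0, 22.0, 182.0], [488.0, 31.0, 181.0], [487.0, 29.0, 186.0], [487.0, 26.0, 186.0], [487.0, 24.0, 188.0], [488.0, 22.0,
[... 1892 characters left out ...]
86.0, 24.0, 156.0], [490.0, 26.0, 152.0], [497.0, 30.0, 144.0], [478.0, 28.0, 154.0], [480.0, 26.0, 155.0], [482.0, 24.0, 154.0], [487.0, 27.0, 149.0], [489.0, 25.0, 149.0], [495.0, 28.0, 142.0], [476.0, 26.0, 153.0], [480.0, 26.0, 151.0], [483.0, 25.0, 149.0], [486.0, 24.0, 148.0], [488.0, 23.0, 148.0], [480.0, 30.0, 143.0], [480.0, 26.0, 147.0], [484.0, 27.0, 144.0], [486.0, 25.0, 143.0], [488.0, 23.0, 144.0], [477.0, 26.0, 145.0], [482.0, 25.0, 142.0]] [[174, 304], [174, 305], [175, 304], [175, 305], [175, 306], [176, 303], [176, 304], [176, 305], [176, 306], [176, 307], [177, 303], [177, 304], [177, 305], [177, 306], [177, 307], [178, 303], [178, 304], [178, 305], [178, 306], [178, 307]]
```

```bash
python3 - <<'E'
from h import *
d=load('top0'); s=load('side0')
def z(g,u0,u1,v0,v1,f): return cv2.resize(g['img'][v0:v1,u0:u1],None,fx=f,fy=f,interpolation=cv2.INTER_NEAREST)[:,:,::-1]
cv2.imwrite('pics/z4.png',np.hstack([z(d,278,338,160,225,6),z(s,285,345,165,230,6)]))
cv2.imwrite('pics/z5.png',np.hstack([z(d,310,350,160,190,9),z(s,335,375,180,210,9)]))
E
```

```text
(no output)
```

View pics/z4.png

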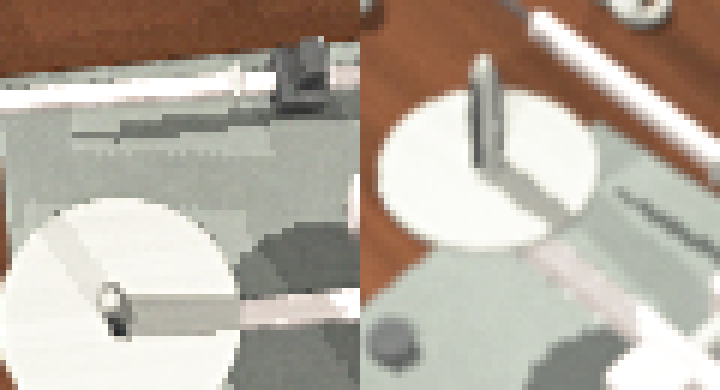

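View pics/z5.png

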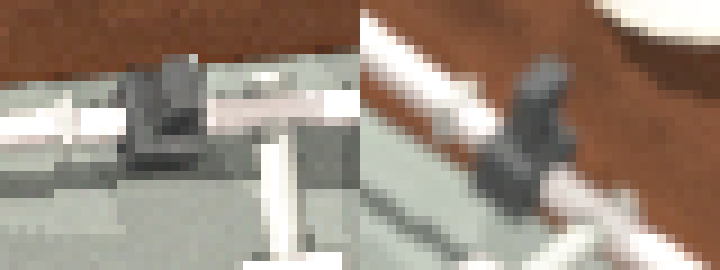

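The measurements agree between views: 400 g at about (447.5, 279.5), post at about (487.5, 26.5) with the pan raised to 121 mm, as expected. The beam yaw is about +4° and I'm turning the jaws to match it. I'll travel to a point above the 400 g.

```bash
python3 - <<'E'
from h import *
d=load('top0'); s=load('side0')
print('tip',ray(d,296.7,209.3,187),ray(s,305.6,175,187))
# bar direction at bar height top
a=ray(d,269,177.5,75+26);b=ray(d,407,167.5,75-20);print(a,b,np.degrees(np.arctan2(-(a-b)[0],(a-b)[1])))
E
python3 -m inch '[[0,60,-60,0,0,0,0.15],[0,120,-110,0,0,0,0.312],[0,165,-160,0,0,0,0.312],[0,205,-205,0,0,0,0.312],[0,240,-255,0,0,0,0.312],[0,270,-305,0,0,0,0.312],[0,291.8,-351.6,-20,0,0,0.312],[0,291.8,-351.6,-70,0,0,0.312],[0,291.8,-351.6,-120,0,0,0.312],[0,291.8,-351.6,-165,0,0,0.312],[0,291.8,-351.6,-165,0,0,0.312]]'
```

```text
tip [488.73133754  24.77043765 187.        ] [487.1681681   25.80465626 187.        ]
[579.04248418 102.10949863 101.        ] [ 624.55625553 -260.71038564   55.        ] 7.150093058738338
time_s: 1.48
ee_pos: [445.0, 277.6, 46.6]
orientation: [[-0.998, -0.07, -0.006], [-0.07, 0.998, -0.005], [0.007, -0.004, -1.0]]
contact_force: [-1.4, -0.2, 0.1]
opening: 45.8
```

```bash
python3 -m inch '[[0,0,0,-10,0,0,0.055],[0,0,0,-20,0,0,0.055],[0,0,0,-28,0,0,0.055],[0,0,0,-34.5,0,0,0.055],[0,0,0,-34.5,0,0,0.055],[0,0,0,-34.5,0,0,0.055]]'; python3 - <<'E'
from h import *
g=snap('side','side1'); d=snap('top','top1')
cv2.imwrite('pics/z6.png',np.hstack([cv2.resize(x['img'][v:v+80,u:u+80],None,fx=5,fy=5,interpolation=cv2.INTER_CUBIC) for x,u,v in((g,205,135),(d,170,190))])[:,:,::-1])
E
```

```text
time_s: 2.22
ee_pos: [447.6, 279.6, 15.2]
orientation: [[-0.992, -0.125, 0.0], [-0.125, 0.992, 0.0], [-0.0, 0.0, -1.0]]
contact_force: [0.3, -0.7, 0.5]
opening: 46.3
```

View pics/z6.png

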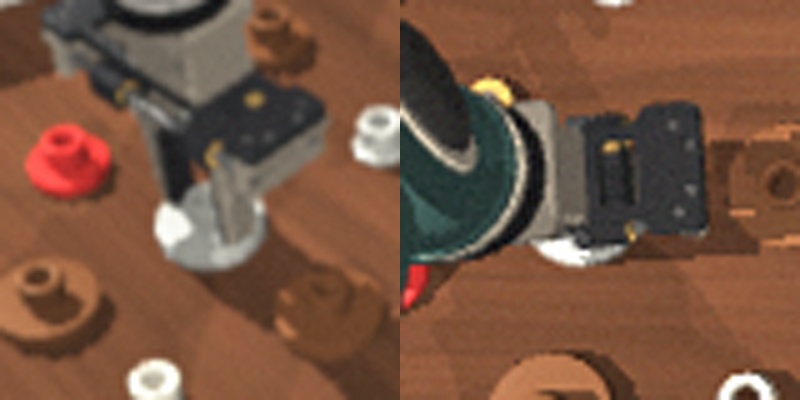

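The picture shows the fingers either side of the 400 g neck at about (205,200) in the side crop, with nothing touched. Closing and lifting next.

```bash
python3 -m inch '[[1,0,0,0,0,0,0],[1,0,0,0,0,0,0],[1,0,0,0,0,0,0],[1,0,0,0,0,0,0],[1,0,0,8,0,0,0],[1,0,0,50,0,0,0],[1,0,0,100,0,0,0],[1,0,0,150,0,0,0],[1,0,0,200,0,0,0],[1,0,0,205,0,0,0],[1,0,0,205,0,0,0]]'
```

```text
time_s: 3.7
ee_pos: [446.7, 278.8, 219.2]
orientation: [[-0.992, -0.125, -0.001], [-0.125, 0.992, -0.001], [0.001, -0.001, -1.0]]
contact_force: [-0.5, 0.3, -3.7]
opening: 26.0
```

```bash
python3 -m inch '[[1,10,-60,0,0,0,0],[1,20,-120,0,0,0,0],[1,30,-180,0,0,0,0],[1,38,-230,0,0,0,0],[1,40.5,-253.5,0,0,0,0],[1,40.5,-253.5,0,0,0,0],[1,40.5,-253.5,0,0,0,0],[1,40.5,-253.5,0,0,0,0]]'; python3 - <<'E'
from h import *
g=snap('side','side2'); d=snap('top','top2')
cv2.imwrite('pics/z7.png',np.hstack([cv2.resize(x['img'][v:v+80,u:u+80],None,fx=5,fy=5,interpolation=cv2.INTER_CUBIC) for x,u,v in((g,265,130),(d,255,170))])[:,:,::-1])
print(arm.state()['ee_pos'])
E
```

```text
time_s: 4.7
ee_pos: [487.5, 27.5, 219.4]
orientation: [[-0.992, -0.127, -0.001], [-0.127, 0.992, 0.0], [0.001, 0.0, -1.0]]
contact_force: [-0.0, 1.1, -4.5]
opening: 26.0
[487.74982236  27.09737295 219.79159318]
```

View pics/z7.png

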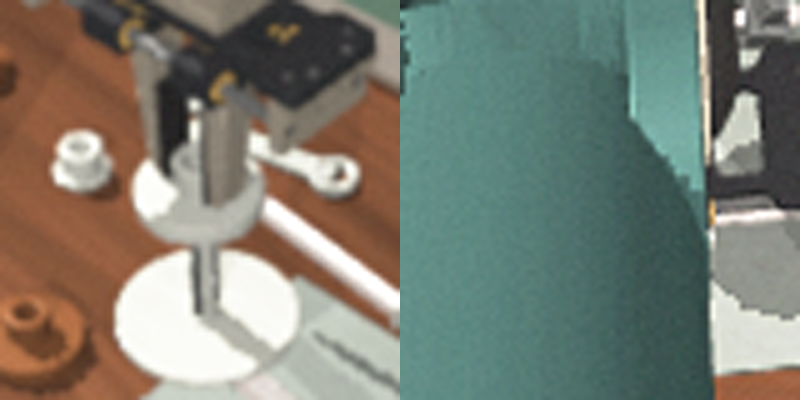

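```bash
python3 - <<'E'
from h import *
g=load('side2'); im=g['img'].copy(); f=6
u0,v0=265,130
b=cv2.resize(im[v0:v0+90,u0:u0+90],None,fx=f,fy=f,interpolation=cv2.INTER_CUBIC)[:,:,::-1].copy()
def ring(c,z,r,col):
    P=np.array([px(g,[c[0]+r*np.cos(t),c[1]+r*np.sin(t),z]) for t in np.linspace(0,6.3,60)]); P=((P-[u0-.5,v0-.5])*f).astype(int)
    cv2.polylines(b,[P],False,col,1)
c=(487.7,27.1)
z=219.8-15
ring(c,z,34,(0,0,255)); ring(c,z+12.5,34,(0,255,0)); ring(c,z+30.5,14,(255,0,0)); ring((488,26),187,3,(255,0,255)); ring((488,26),121,50,(255,255,0)); ring((488,26),121,6,(255,0,255))
cv2.imwrite('pics/z8.png',b)
E
```

```text
(no output)
```

View pics/z8.png

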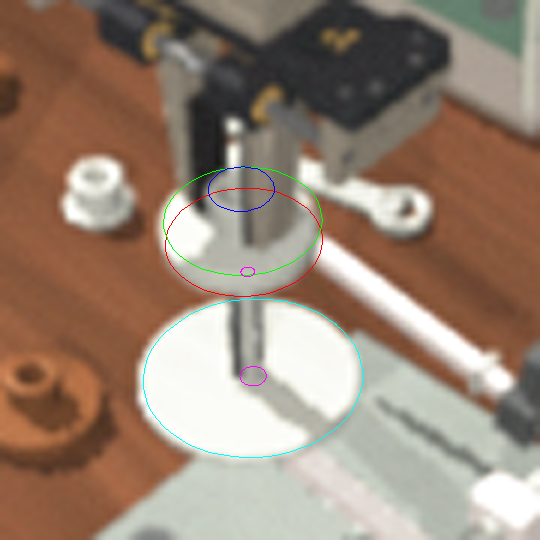

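The overlay shows the held flange and the pan shifted by the same 0.5 px, so they line up to about 1 mm. Starting the descent onto the post.

```bash
python3 -m inch '[[1,0,0,-12,0,0,0],[1,0,0,-18,0,0,0],[1,0,0,-22,0,0,0],[1,0,0,-26,0,0,0],[1,0,0,-30,0,0,0],[1,0,0,-30,0,0,0]]'
```

```text
time_s: 5.55
ee_pos: [487.9, 26.0, 189.9]
orientation: [[-0.992, -0.125, -0.0], [-0.125, 0.992, -0.0], [0.0, 0.0, -1.0]]
contact_force: [-0.4, 0.8, -3.7]
opening: 26.4
```

```bash
python3 -m inch '[[1,0,0,-4,0,0,0],[1,0,0,-8,0,0,0],[1,0,0,-12,0,0,0],[1,0,0,-16,0,0,0],[1,0,0,-16,0,0,0]]'; python3 -m inch '[[1,0,0,-4,0,0,0],[1,0,0,-8,0,0,0],[1,0,0,-12,0,0,0],[1,0,0,-16,0,0,0],[1,0,0,-16,0,0,0]]'
```

```text
time_s: 6.18
ee_pos: [488.2, 26.4, 174.1]
orientation: [[-0.992, -0.125, 0.0], [-0.125, 0.992, 0.001], [-0.001, 0.0, -1.0]]
contact_force: [0.1, 1.0, 0.4]
opening: 26.0
time_s: 6.8
ee_pos: [488.1, 26.1, 157.9]
orientation: [[-0.992, -0.125, 0.0], [-0.125, 0.992, 0.0], [-0.0, 0.0, -1.0]]
contact_force: [-0.1, 4.2, 2.1]
opening: 26.4
```

```bash
python3 -m inch '[[1,0,0.5,-4,0,0,0],[1,0,0.7,-8,0,0,0],[1,0,0.7,-12,0,0,0],[1,0,0.7,-16,0,0,0],[1,0,0.7,-16,0,0,0]]'; python3 -m inch '[[1,0,0,-3,0,0,0],[1,0,0,-6,0,0,0],[1,0,0,-9,0,0,0],[1,0,0,-12,0,0,0],[1,0,0,-12,0,0,0]]'
```

```text
time_s: 7.42
ee_pos: [487.6, 26.6, 141.6]
orientation: [[-0.992, -0.125, -0.001], [-0.125, 0.992, -0.0], [0.001, -0.0, -1.0]]
contact_force: [0.1, 1.9, 2.3]
opening: 26.1
time_s: 8.05
ee_pos: [487.8, 26.9, 129.8]
orientation: [[-0.992, -0.125, -0.001], [-0.125, 0.992, 0.0], [0.001, 0.0, -1.0]]
contact_force: [-0.1, 4.5, 2.1]
opening: 26.7
```

```bash
python3 -m inch '[[1,0,0.5,-3,0,0,0],[1,0,0.7,-6,0,0,0],[1,0,0.7,-9,0,0,0],[1,0,0.7,-9,0,0,0]]'; python3 -m inch '[[1,0,0,-2,0,0,0],[1,0,0,-4,0,0,0],[1,0,0,-6,0,0,0],[1,0,0,-6,0,0,0]]'
```

```text
time_s: 8.55
ee_pos: [487.8, 27.3, 120.8]
orientation: [[-0.992, -0.125, -0.0], [-0.125, 0.992, -0.0], [0.0, -0.0, -1.0]]
contact_force: [-0.1, 2.8, 2.2]
opening: 26.4
time_s: 9.05
ee_pos: [487.9, 27.4, 114.9]
orientation: [[-0.992, -0.125, -0.0], [-0.125, 0.992, -0.0], [0.0, -0.0, -1.0]]
contact_force: [-0.8, 3.7, 2.1]
opening: 26.4
```

```bash
python3 - <<'E'
from h import *
g=snap('side','side3'); 
cv2.imwrite('pics/z9.png',cv2.resize(g['img'][130:230,255:355],None,fx=6,fy=6,interpolation=cv2.INTER_CUBIC)[:,:,::-1])
E
```

```text
(no output)
```

View pics/z9.png

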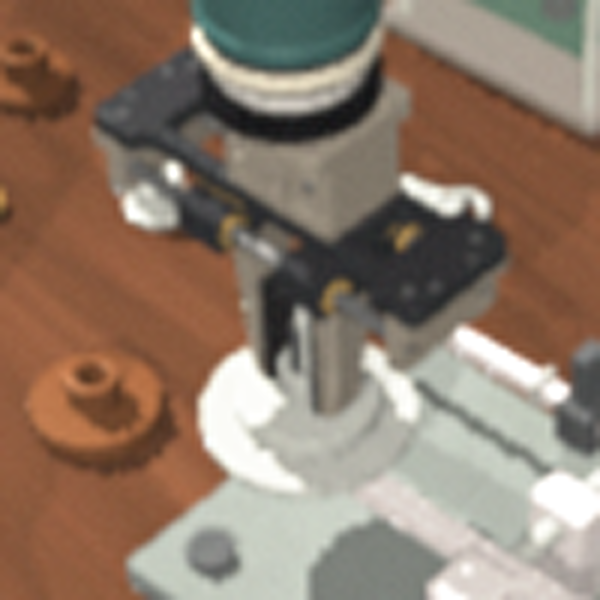

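The 400 g is most of the way down the post, with the pan lower and the weight near it. I'll continue in small steps and watch for the force to rise.

```bash
python3 -m inch '[[1,0,0,-1.5,0,0,0],[1,0,0,-3,0,0,0],[1,0,0,-4,0,0,0],[1,0,0,-4,0,0,0]]'; python3 -m inch '[[1,0,0,-1,0,0,0],[1,0,0,-2,0,0,0],[1,0,0,-3,0,0,0],[1,0,0,-3,0,0,0]]'; python3 -m inch '[[1,0,0,-1,0,0,0],[1,0,0,-2,0,0,0],[1,0,0,-2,0,0,0]]'
```

```text
time_s: 9.6
ee_pos: [488.0, 27.4, 111.0]
orientation: [[-0.992, -0.125, 0.0], [-0.125, 0.992, 0.0], [-0.0, 0.0, -1.0]]
contact_force: [-0.5, 3.1, 2.1]
opening: 26.3
time_s: 10.1
ee_pos: [488.1, 27.3, 108.1]
orientation: [[-0.992, -0.125, 0.0], [-0.125, 0.992, -0.0], [-0.0, -0.0, -1.0]]
contact_force: [0.7, 1.6, 3.5]
opening: 26.6
time_s: 10.48
ee_pos: [488.1, 27.2, 106.1]
orientation: [[-0.992, -0.125, 0.0], [-0.125, 0.992, -0.0], [-0.0, -0.0, -1.0]]
contact_force: [0.3, 2.8, 2.5]
opening: 26.2
```

```bash
python3 -m inch '[[1,0,0,-1,0,0,0],[1,0,0,-1.5,0,0,0],[1,0,0,-1.5,0,0,0]]'; python3 -m inch '[[1,0,0,-1,0,0,0],[1,0,0,-1.5,0,0,0],[1,0,0,-1.5,0,0,0]]'; python3 -m inch '[[1,0,0,-1,0,0,0],[1,0,0,-1.5,0,0,0],[1,0,0,-1.5,0,0,0]]'
```

```text
time_s: 10.85
ee_pos: [488.1, 27.1, 104.6]
orientation: [[-0.992, -0.125, 0.0], [-0.125, 0.992, -0.0], [-0.0, -0.0, -1.0]]
contact_force: [-0.1, 0.7, 3.8]
opening: 26.4
time_s: 11.22
ee_pos: [488.1, 27.1, 103.1]
orientation: [[-0.992, -0.125, 0.0], [-0.125, 0.992, -0.0], [-0.0, -0.0, -1.0]]
contact_force: [0.8, -0.0, 3.8]
opening: 26.2
time_s: 11.6
ee_pos: [488.1, 27.0, 101.6]
orientation: [[-0.992, -0.125, 0.0], [-0.125, 0.992, -0.0], [-0.0, -0.0, -1.0]]
contact_force: [0.3, -1.7, 4.7]
opening: 25.9
```

```bash
python3 -m inch '[[1,0,0,-1,0,0,0],[1,0,0,-1.5,0,0,0],[1,0,0,-1.5,0,0,0]]'; python3 -m inch '[[1,0,0,-1,0,0,0],[1,0,0,-1.5,0,0,0],[1,0,0,-1.5,0,0,0]]'; python3 - <<'E'
from h import *
g=snap('side','side4'); 
cv2.imwrite('pics/z10.png',cv2.resize(g['img'][150:250,260:360],None,fx=6,fy=6,interpolation=cv2.INTER_CUBIC)[:,:,::-1])
E
```

```text
time_s: 11.98
ee_pos: [488.2, 27.0, 100.4]
orientation: [[-0.992, -0.125, 0.0], [-0.125, 0.992, -0.0], [-0.0, -0.0, -1.0]]
contact_force: [-0.0, -1.2, 6.7]
opening: 26.3
time_s: 12.35
ee_pos: [488.3, 27.1, 99.3]
orientation: [[-0.992, -0.125, 0.001], [-0.125, 0.992, -0.0], [-0.001, -0.0, -1.0]]
contact_force: [-1.2, -1.9, 10.5]
opening: 26.7
```

View pics/z10.png

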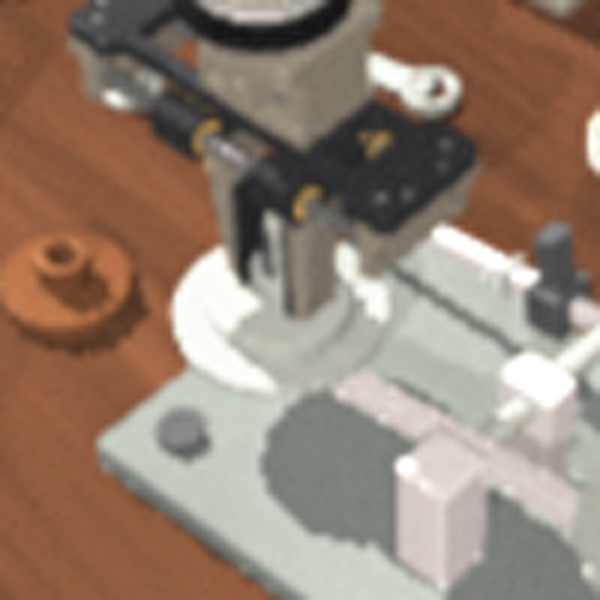

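```bash
python3 -m inch '[[1,0,0,-0.5,0,0,0],[1,0,0,-1,0,0,0],[1,0,0,-1,0,0,0]]'; python3 - <<'E'
from h import *
g=load('side4'); K=cloud(g)
H=np.hypot(K[...,0]-488,K[...,1]-26)
m=(H<50)&(H>38)&(K[...,2]>70)&(K[...,2]<100); print('pan',m.sum(),np.median(K[m][:,2]),K[m][:,2].std())
m=(H<32)&(H>17)&(K[...,2]>70)&(K[...,2]<112); print('fl',m.sum(),np.median(K[m][:,2]),K[m][:,2].std())
E
```

```text
time_s: 12.78
ee_pos: [488.4, 27.1, 98.5]
orientation: [[-0.992, -0.125, 0.001], [-0.125, 0.992, 0.0], [-0.001, -0.0, -1.0]]
contact_force: [-2.0, -2.3, 13.1]
opening: 26.4
pan 232 84.07512732793288 3.134886165265045
fl 194 96.51020167505175 5.700513406324522
```

Home: slope is the cushion's 3 N/mm, and depth gives the flange top 12.4 mm above the pan (12.5 when flush). I'll ease off, release and rise.

```bash
python3 -m inch '[[1,0,0,1.5,0,0,0],[1,0,0,3,0,0,0],[0,0,0,3,0,0,0],[0,0,0,3,0,0,0],[0,0,0,4,0,0,0],[0,0,0,15,0,0,0],[0,0,0,40,0,0,0],[0,0,0,80,0,0,0],[0,0,0,120,0,0,0],[0,0,80,130,0,0,0],[0,0,130,130,0,0,0],[0,0,160,130,0,0,0],[0,0,160,130,0,0,0]]'; python3 - <<'E'
from h import *
g=snap('side','side5');d=snap('top','top5')
cv2.imwrite('pics/z11.png',cv2.resize(g['img'][130:300,250:450],None,fx=4,fy=3.5,interpolation=cv2.INTER_CUBIC)[:,:,::-1])
cv2.imwrite('pics/z11t.png',cv2.resize(d['img'][150:255,255:440],None,fx=4.3,fy=4.3,interpolation=cv2.INTER_CUBIC)[:,:,::-1])
K=cloud(g)
H=np.hypot(K[...,0]-488,K[...,1]-26)
m=(H<50)&(H>38)&(K[...,2]>75)&(K[...,2]<135); print('pan',m.sum(),np.median(K[m][:,2]),K[m][:,2].std())
m=(H<32)&(H>17)&(K[...,2]>75)&(K[...,2]<140); print('fl',m.sum(),np.median(K[m][:,2]),K[m][:,2].std())
E
```

```text
time_s: 14.4
ee_pos: [487.0, 190.4, 227.6]
orientation: [[-0.991, -0.13, -0.001], [-0.13, 0.991, 0.0], [0.001, 0.001, -1.0]]
contact_force: [0.1, -0.6, -0.1]
opening: 46.0
pan 275 114.79582384102558 8.146143696265096
fl 227 126.91328215604005 7.6604313983713
```

View pics/z11.png

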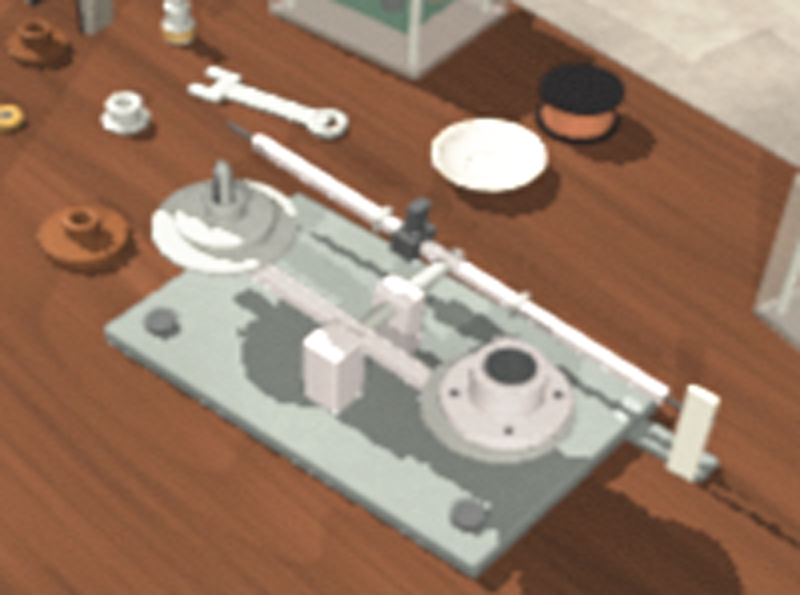

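View pics/z11t.png

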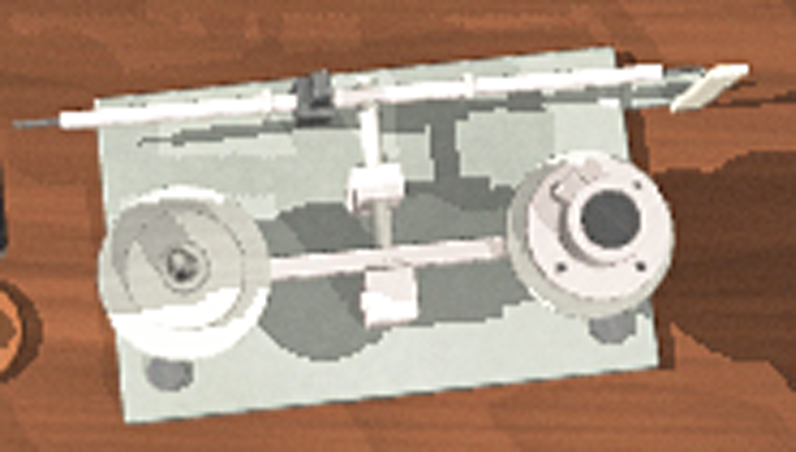

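```bash
cat >> h.py <<'E'
def barfit(K,img):
    # bar points: bright, near line; gets tilt from 3D points
    c=np.array([488.,26.]); yv=np.array([-np.sin(np.radians(7)),np.cos(np.radians(7))]); xv=np.array([yv[1],-yv[0]])
    o=c-120*yv
    L=np.stack([(K[...,:2]-o)@xv,(K[...,:2]-o)@yv],-1)
    return L
E
python3 - <<'E'
from h import *
for n in('side','top'):
    d=snap(n,n+'6')
for tag in('side0','side5','side6','top0','top5','top6'):
    d=load(tag);K=cloud(d);L=barfit(K,None);z=K[...,2]
    m=(abs(L[...,0]-100)<12)&(z>50)&(z<115)&(abs(L[...,1])<190)&(d['img'].min(2)>150)
    P=np.c_[L[m],z[m]]
    A=np.c_[P[:,1],np.ones(len(P))]
    for _ in range(4):
        q=np.linalg.lstsq(A,P[:,2],rcond=None)[0]; k=abs(A@q-P[:,2])<5; A,P=A[k],P[k]
    qx=np.polyfit(P[:,1],P[:,0],1)
    H=np.hypot(K[...,0]-488,K[...,1]-26); pm=(H<47)&(H>39)&(z>80)&(z<130)
    r=(d['img'].max(2)<110)&(abs(L[...,0]-100)<20)&(z>70)&(abs(L[...,1])<70)
    hm=(np.hypot(L[...,0],L[...,1]+120)<52)&(np.hypot(L[...,0],L[...,1]+120)>44)&(z>60)&(z<130)
    print(tag,len(P),'tilt',q[0].round(4),'z0',q[1].round(1),'barx',qx.round(3),'pan',np.median(z[pm]).round(1),'hpan',np.median(z[hm]).round(1),'rider',np.c_[L[r],z[r]].mean(0).round(1),r.sum())
E
```

```text
side0 424 tilt 0.1314 z0 78.8 barx [-6.0000e-03  9.8519e+01] pan 120.0 hpan 89.4 rider [94.1 32.4 93.3] 84
side5 397 tilt 0.0948 z0 79.1 barx [-5.0000e-03  9.8355e+01] pan 114.9 hpan 92.9 rider [94.3 32.8 92.3] 82
side6 410 tilt 0.1 z0 79.1 barx [-6.0000e-03  9.8527e+01] pan 114.6 hpan 93.2 rider [93.7 32.9 92.1] 79
top0 444 tilt 0.1298 z0 82.0 barx [-6.00000e-03  1.01184e+02] pan 121.6 hpan 90.6 rider [97.2 36.6 95.3] 64
top5 464 tilt 0.0968 z0 82.0 barx [-5.00000e-03  1.01183e+02] pan 116.2 hpan 95.0 rider [93.3 34.9 94.7] 33
top6 464 tilt 0.0968 z0 82.1 barx [-5.00000e-03  1.01154e+02] pan 116.2 hpan 94.9 rider [93.5 35.  96.3] 33
```

Tilt of about 0.097 rad corresponds to roughly 149 g and the rider at about +35 mm to 47 g, so the housing is about 595 g. The 200 g suits, leaving the rider near −4 mm. Going to pick it up.

```bash
python3 -m inch '[[0,2,55,0,0,0,0],[0,4,110,0,0,0,0],[0,6,165,-20,0,0,0],[0,7,205,-50,0,0,0],[0,7,214,-100,0,0,0],[0,7,214,-150,0,0,0],[0,7,214,-185,0,0,0],[0,7,214,-200,0,0,0],[0,7,214,-210,0,0,0],[0,7,214,-216,0,0,0],[0,7,214,-216,0,0,0],[0,7,214,-216,0,0,0]]'; python3 - <<'E'
from h import *
g=snap('side','side7'); 
cv2.imwrite('pics/z12.png',cv2.resize(g['img'][100:200,190:290],None,fx=5,fy=5,interpolation=cv2.INTER_CUBIC)[:,:,::-1])
E
```

```text
time_s: 16.1
ee_pos: [495.5, 401.8, 12.6]
orientation: [[-0.992, -0.125, 0.001], [-0.125, 0.992, 0.001], [-0.001, 0.001, -1.0]]
contact_force: [-0.6, -0.8, -0.5]
opening: 45.8
```

View pics/z12.png

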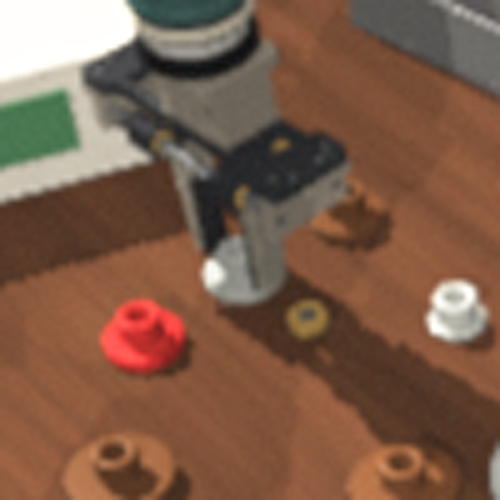

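The fingers straddle the 200 g neck at about (240,265) in the crop, clear of the nut. Closing, lifting and carrying to the post.

```bash
python3 -m inch '[[1,0,0,0,0,0,0],[1,0,0,0,0,0,0],[1,0,0,0,0,0,0],[1,0,0,0,0,0,0],[1,0,0,8,0,0,0],[1,0,0,55,0,0,0],[1,0,0,110,0,0,0],[1,0,0,160,0,0,0],[1,-1,-50,200,0,0,0],[1,-2,-105,205,0,0,0],[1,-3,-160,205,0,0,0],[1,-4,-215,205,0,0,0],[1,-5,-270,205,0,0,0],[1,-6,-325,205,0,0,0],[1,-7,-360,205,0,0,0],[1,-7,-375,205,0,0,0],[1,-7,-375,205,0,0,0],[1,-7,-375,205,0,0,0],[1,-7,-375,205,0,0,0]]'; python3 - <<'E'
from h import *
g=snap('side','side8'); im=g['img'].copy(); f=6
u0,v0=265,130
b=cv2.resize(im[v0:v0+90,u0:u0+90],None,fx=f,fy=f,interpolation=cv2.INTER_CUBIC)[:,:,::-1].copy()
def ring(c,z,r,col):
    P=np.array([px(g,[c[0]+r*np.cos(t),c[1]+r*np.sin(t),z]) for t in np.linspace(0,6.3,60)]); P=((P-[u0-.5,v0-.5])*f).astype(int)
    cv2.polylines(b,[P],False,col,1)
c=arm.state()['ee_pos'];print(c)
z=c[2]-12
ring(c,z,26,(0,0,255)); ring(c,z+9.5,26,(0,255,0)); ring((488,26),114.8,50,(255,255,0)); ring((488,26),127.3,34,(255,0,255))
cv2.imwrite('pics/z13.png',b)
E
```

```text
time_s: 18.52
ee_pos: [488.0, 28.0, 216.5]
orientation: [[-0.992, -0.127, -0.0], [-0.127, 0.992, 0.0], [0.0, 0.0, -1.0]]
contact_force: [0.4, -0.3, -2.1]
opening: 26.5
[487.94710246  27.72094372 216.4308662 ]
```

View pics/z13.png

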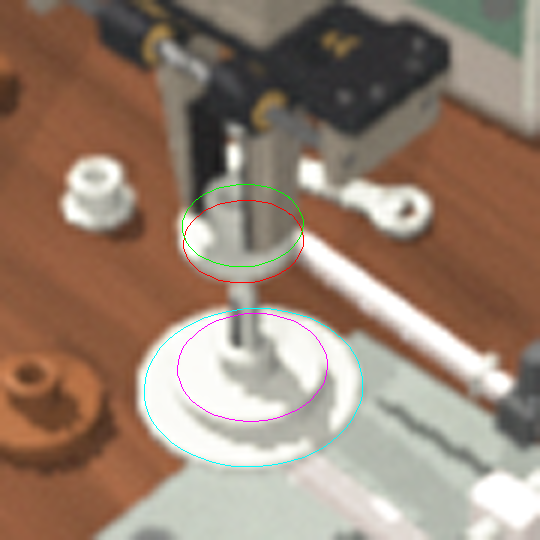

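The held 200 g is aligned over the post to under 1 mm, with rims at x of about 179–301 against 182–303 drawn. Descending.

```bash
python3 -m inch '[[1,0,0,-12,0,0,0],[1,0,0,-22,0,0,0],[1,0,0,-27,0,0,0],[1,0,0,-32,0,0,0],[1,0,0,-36,0,0,0],[1,0,0,-36,0,0,0]]';python3 -m inch '[[1,0,0,-4,0,0,0],[1,0,0,-8,0,0,0],[1,0,0,-12,0,0,0],[1,0,0,-12,0,0,0]]';python3 -m inch '[[1,0,0.3,-4,0,0,0],[1,0,0.5,-8,0,0,0],[1,0,0.5,-12,0,0,0],[1,0,0.5,-12,0,0,0]]'
```

```text
time_s: 19.32
ee_pos: [487.9, 26.4, 180.4]
orientation: [[-0.992, -0.125, -0.0], [-0.125, 0.992, -0.0], [0.0, 0.0, -1.0]]
contact_force: [-0.1, 1.1, -1.6]
opening: 26.9
time_s: 19.82
ee_pos: [488.1, 26.5, 168.3]
orientation: [[-0.992, -0.125, 0.0], [-0.125, 0.992, 0.0], [-0.0, 0.0, -1.0]]
contact_force: [0.9, -0.1, -1.6]
opening: 26.9
time_s: 20.32
ee_pos: [488.1, 27.0, 156.4]
orientation: [[-0.992, -0.125, 0.0], [-0.125, 0.992, 0.0], [-0.0, 0.0, -1.0]]
contact_force: [0.7, 1.2, -0.5]
opening: 26.4
```

```bash
python3 -m inch '[[1,0,0,-3,0,0,0],[1,0,0,-6,0,0,0],[1,0,0,-8,0,0,0],[1,0,0,-8,0,0,0]]';python3 -m inch '[[1,0,0.3,-2,0,0,0],[1,0,0.3,-4,0,0,0],[1,0,0.3,-6,0,0,0],[1,0,0.3,-6,0,0,0]]';python3 -m inch '[[1,0,0,-2,0,0,0],[1,0,0,-4,0,0,0],[1,0,0,-4,0,0,0]]'
```

```text
time_s: 20.82
ee_pos: [488.0, 26.9, 148.5]
orientation: [[-0.992, -0.125, 0.0], [-0.125, 0.992, 0.0], [-0.0, 0.0, -1.0]]
contact_force: [1.0, 1.1, 0.1]
opening: 27.2
time_s: 21.32
ee_pos: [488.1, 27.3, 142.5]
orientation: [[-0.992, -0.125, 0.0], [-0.125, 0.992, 0.0], [-0.0, 0.0, -1.0]]
contact_force: [1.4, 2.4, 0.3]
opening: 26.7
time_s: 21.7
ee_pos: [488.0, 27.2, 138.5]
orientation: [[-0.992, -0.125, 0.0], [-0.125, 0.992, -0.0], [-0.0, -0.0, -1.0]]
contact_force: [1.3, 0.9, 1.1]
opening: 27.2
```

```bash
python3 -m inch '[[1,0,0,-1.5,0,0,0],[1,0,0,-3,0,0,0],[1,0,0,-3,0,0,0]]';python3 -m inch '[[1,0,0,-1,0,0,0],[1,0,0,-2,0,0,0],[1,0,0,-2,0,0,0]]';python3 -m inch '[[1,0,0,-1,0,0,0],[1,0,0,-1.5,0,0,0],[1,0,0,-1.5,0,0,0]]'
```

```text
time_s: 22.08
ee_pos: [488.0, 27.2, 135.5]
orientation: [[-0.992, -0.125, 0.0], [-0.125, 0.992, 0.0], [-0.0, -0.0, -1.0]]
contact_force: [1.9, 2.3, 1.6]
opening: 26.8
time_s: 22.45
ee_pos: [488.1, 27.2, 133.6]
orientation: [[-0.992, -0.125, 0.0], [-0.125, 0.992, 0.0], [-0.0, -0.0, -1.0]]
contact_force: [2.0, 0.3, 0.7]
opening: 27.0
time_s: 22.82
ee_pos: [488.0, 27.2, 132.1]
orientation: [[-0.992, -0.125, 0.0], [-0.125, 0.992, 0.0], [-0.0, 0.0, -1.0]]
contact_force: [2.1, 0.8, 0.5]
opening: 27.0
```

```bash
python3 -m inch '[[1,0,0,-1,0,0,0],[1,0,0,-1.5,0,0,0],[1,0,0,-1.5,0,0,0]]';python3 -m inch '[[1,0,0,-1,0,0,0],[1,0,0,-1.5,0,0,0],[1,0,0,-1.5,0,0,0]]';python3 -m inch '[[1,0,0,-1,0,0,0],[1,0,0,-1,0,0,0]]'
```

```text
time_s: 23.2
ee_pos: [488.1, 27.1, 130.6]
orientation: [[-0.992, -0.125, 0.0], [-0.125, 0.992, -0.0], [-0.0, -0.0, -1.0]]
contact_force: [2.2, 1.3, 0.4]
opening: 27.0
time_s: 23.58
ee_pos: [488.0, 27.1, 129.1]
orientation: [[-0.992, -0.125, 0.0], [-0.125, 0.992, -0.0], [-0.0, -0.0, -1.0]]
contact_force: [2.4, 0.3, 1.4]
opening: 26.7
time_s: 23.82
ee_pos: [488.1, 27.1, 128.2]
orientation: [[-0.992, -0.125, 0.0], [-0.125, 0.992, -0.0], [-0.0, -0.0, -1.0]]
contact_force: [1.7, 0.4, 3.6]
opening: 26.3
```

```bash
python3 -m inch '[[1,0,0,-1,0,0,0],[1,0,0,-1,0,0,0]]';python3 -m inch '[[1,0,0,-1,0,0,0],[1,0,0,-1,0,0,0]]'; python3 -m inch '[[1,0,0,-1,0,0,0],[1,0,0,-1,0,0,0]]';  python3 - <<'E'
from h import *
g=snap('side','side9'); K=cloud(g); H=np.hypot(K[...,0]-488,K[...,1]-26);z=K[...,2]
for a,b,lo,hi in((38,47,70,100),(28,32,70,130),(17,25,100,140)):
    m=(H<b)&(H>a)&(z>lo)&(z<hi); print(m.sum(),np.percentile(z[m],[10,25,50,75,90]).round(1))
cv2.imwrite('pics/z14.png',cv2.resize(g['img'][150:250,260:360],None,fx=6,fy=6,interpolation=cv2.INTER_CUBIC)[:,:,::-1])
E
```

```text
time_s: 24.08
ee_pos: [488.3, 27.2, 127.4]
orientation: [[-0.992, -0.125, 0.001], [-0.125, 0.992, 0.0], [-0.001, 0.0, -1.0]]
contact_force: [2.0, 0.5, 4.8]
opening: 26.8
time_s: 24.32
ee_pos: [488.4, 27.1, 126.7]
orientation: [[-0.992, -0.125, 0.001], [-0.125, 0.992, 0.0], [-0.001, 0.0, -1.0]]
contact_force: [-0.0, 0.8, 7.3]
opening: 26.8
time_s: 24.58
ee_pos: [488.5, 27.2, 125.9]
orientation: [[-0.992, -0.125, 0.001], [-0.125, 0.992, 0.0], [-0.001, 0.0, -1.0]]
contact_force: [0.2, 0.0, 9.3]
opening: 27.2
182 [80.9 82.7 84.  85.5 86.4]
79 [85.6 88.  94.9 96.6 98. ]
98 [117.6 121.3 123.5 129.3 136.3]
```

View pics/z14.png

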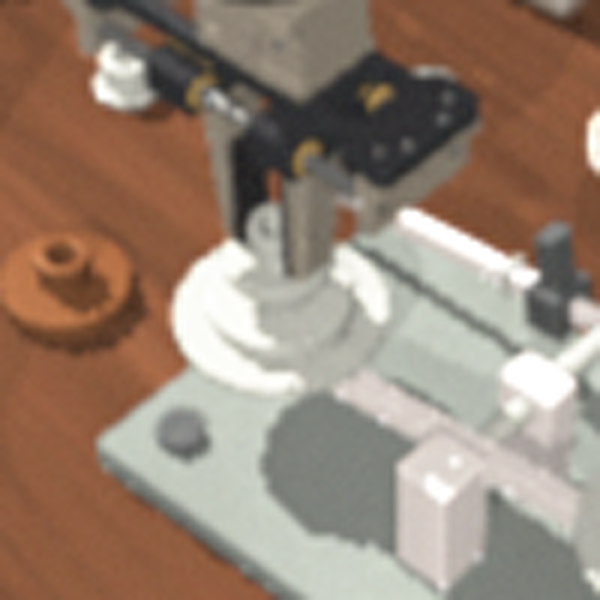

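Home: the force rises at the cushion rate after sliding at about 3 N, and depth puts the 200 g flange top at 123.5 mm (124 expected over a pan at 84). Releasing.

```bash
python3 -m inch '[[1,0,0,1.5,0,0,0],[1,0,0,2.5,0,0,0],[0,0,0,2.5,0,0,0],[0,0,0,2.5,0,0,0],[0,0,0,4,0,0,0],[0,0,0,15,0,0,0],[0,0,0,45,0,0,0],[0,0,0,75,0,0,0],[0,0,0,100,0,0,0],[0,0,60,100,0,0,0],[0,0,110,100,0,0,0],[0,0,150,100,0,0,0],[0,0,150,100,0,0,0],[0,0,150,100,0,0,0]]'; python3 - <<'E'
from h import *
for n in('side','top'): snap(n,n+'10')
for tag in('side10','top10'):
    d=load(tag);K=cloud(d);L=barfit(K,None);z=K[...,2]
    m=(abs(L[...,0]-100)<12)&(z>50)&(z<115)&(abs(L[...,1])<190)&(d['img'].min(2)>150)
    P=np.c_[L[m],z[m]]
    A=np.c_[P[:,1],np.ones(len(P))]
    for _ in range(4):
        q=np.linalg.lstsq(A,P[:,2],rcond=None)[0]; k=abs(A@q-P[:,2])<5; A,P=A[k],P[k]
    H=np.hypot(K[...,0]-488,K[...,1]-26); pm=(H<47)&(H>39)&(z>75)&(z<130)
    r=(d['img'].max(2)<110)&(abs(L[...,0]-100)<20)&(z>70)&(abs(L[...,1])<70)
    t=r&(z>100)
    print(tag,'tilt',q.round(4),'pan',np.median(z[pm]).round(1),'rider',np.c_[L[r],z[r]].mean(0).round(1), 'tab',K[t].mean(0),t.sum(),K[t].max(0),K[t].min(0))
g=load('side10');d=load('top10')
cv2.imwrite('pics/z15.png',cv2.resize(g['img'][130:300,250:450],None,fx=4,fy=3.5,interpolation=cv2.INTER_CUBIC)[:,:,::-1])
cv2.imwrite('pics/z16.png',np.hstack([cv2.resize(x['img'][v:v+30,u:u+40],None,fx=9,fy=9,interpolation=cv2.INTER_NEAREST) for x,u,v in((d,310,160),(g,335,180))])[:,:,::-1])
E
```

```text
time_s: 26.38
ee_pos: [488.0, 176.2, 225.3]
orientation: [[-0.992, -0.124, -0.0], [-0.124, 0.992, -0.001], [0.0, -0.001, -1.0]]
contact_force: [-0.1, -0.4, 0.1]
opening: 46.1
side10 tilt [-3.05000e-02  7.98858e+01] pan 98.4 rider [95.1 34.6 91.4] tab [594.04797431 -44.70030762 107.3257182 ] 24 [604.48373119 -38.66013586 116.96125542] [587.62928439 -49.00412096 100.50836862]
top10 tilt [-3.51000e-02  8.20895e+01] pan 99.9 rider [94.5 33.7 92.7] tab [592.49276125 -46.60316309 109.13420975] 10 [598.70999923 -41.94741872 115.06846938] [590.82129112 -49.97966556 100.09979414]
```

View pics/z15.png

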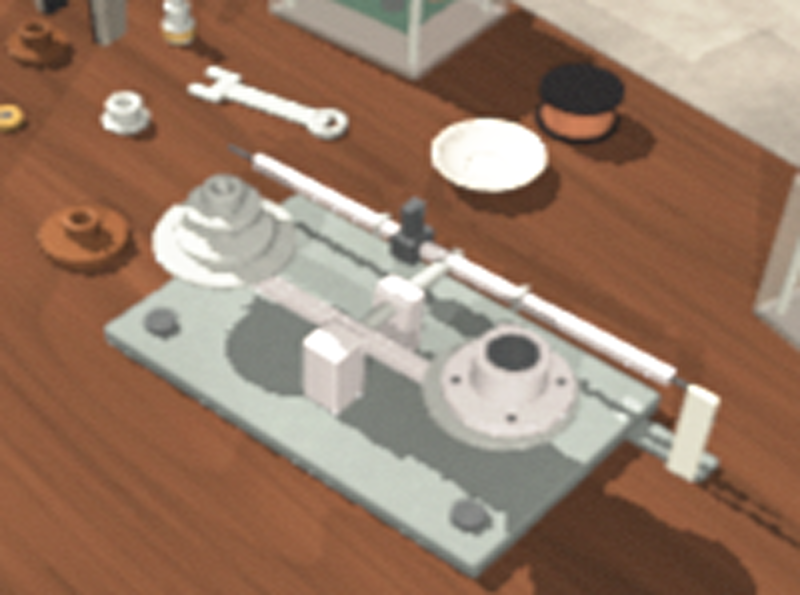

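View pics/z16.png

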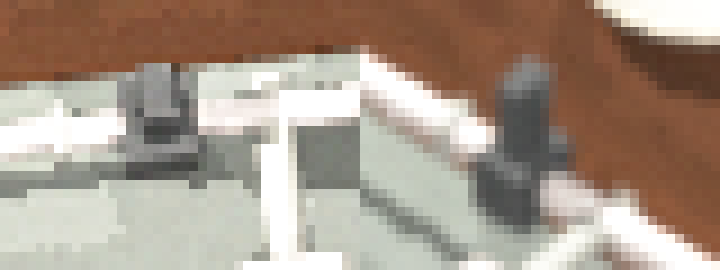

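Both weights sit flush on the post and the beam tilts about −0.033 rad with the rider at +35 mm, so it has to move about −38 mm along the beam. The tab is at about (598, −45.5), and I'm hovering over it first.

```bash
python3 -m inch '[[0.3,30,-50,0,0,0,0],[0.3,60,-95,0,0,0,0],[0.3,85,-140,0,0,0,0],[0.3,100,-185,0,0,0,0],[0.3,110,-222.7,0,0,0,0],[0.3,110,-222.7,-40,0,0,0],[0.3,110,-222.7,-80,0,0,0],[0.3,110,-222.7,-95,0,0,0],[0.3,110,-222.7,-95,0,0,0],[0.3,110,-222.7,-95,0,0,0]]'; python3 - <<'E'
from h import *
for n in('side','top'): snap(n,n+'11')
g=load('side11');d=load('top11')
cv2.imwrite('pics/z17.png',np.hstack([cv2.resize(x['img'][v:v+80,u:u+80],None,fx=5,fy=5,interpolation=cv2.INTER_CUBIC) for x,u,v in((d,290,130),(g,315,145))])[:,:,::-1])
E
```

```text
time_s: 27.72
ee_pos: [599.1, -45.8, 131.7]
orientation: [[-0.992, -0.125, 0.003], [-0.125, 0.992, -0.0], [-0.003, -0.0, -1.0]]
contact_force: [0.2, -0.1, 0.6]
opening: 32.0
```

View pics/z17.png

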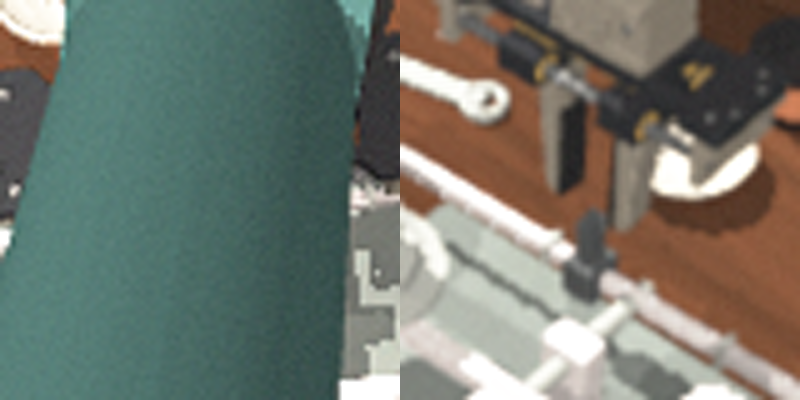

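The side view shows the tab at about (590,240) in the crop, midway between the fingers below. Lowering and pinching.

```bash
python3 -m inch '[[0.3,0,0,-15,0,0,0],[0.3,0,0,-28,0,0,0],[0.3,0,0,-36,0,0,0],[0.3,0,0,-36,0,0,0],[0.5,0,0,-36,0,0,0],[1,0,0,-36,0,0,0],[1,0,0,-36,0,0,0],[1,0,0,-36,0,0,0]]'
```

```text
time_s: 28.82
ee_pos: [598.4, -45.7, 95.1]
orientation: [[-0.992, -0.125, 0.001], [-0.125, 0.992, -0.0], [-0.001, -0.0, -1.0]]
contact_force: [-1.2, 0.5, 4.0]
opening: 10.1
```

```bash
python3 -m inch '[[1,0.6,-5,0.2,0,0,0],[1,1.4,-12,0.4,0,0,0],[1,2.3,-19,0.6,0,0,0],[1,3.2,-26,0.8,0,0,0],[1,4,-33,1,0,0,0],[1,4.6,-37.7,1.2,0,0,0],[1,4.6,-37.7,1.2,0,0,0],[1,4.6,-37.7,1.2,0,0,0]]'; python3 -m inch '[[0.5,0,0,0,0,0,0],[0.3,0,0,0,0,0,0],[0.3,0,0,0,0,0,0],[0.3,0,0,5,0,0,0],[0.3,0,0,20,0,0,0],[0.3,0,0,45,0,0,0],[0.3,-50,0,85,0,0,0],[0.3,-100,30,120,0,0,0],[0.3,-120,60,140,0,0,0],[0.3,-130,110,140,0,0,0],[0.3,-130,160,140,0,0,0],[0.3,-130,210,140,0,0,0],[0.3,-130,210,140,0,0,0]]'; python3 - <<'E'
from h import *
for n in('side','top'): snap(n,n+'12')
for tag in('side12','top12'):
    d=load(tag);K=cloud(d);L=barfit(K,None);z=K[...,2]
    m=(abs(L[...,0]-100)<12)&(z>50)&(z<115)&(abs(L[...,1])<190)&(d['img'].min(2)>150)
    P=np.c_[L[m],z[m]]
    A=np.c_[P[:,1],np.ones(len(P))]
    for _ in range(4):
        q=np.linalg.lstsq(A,P[:,2],rcond=None)[0]; k=abs(A@q-P[:,2])<5; A,P=A[k],P[k]
    H=np.hypot(K[...,0]-488,K[...,1]-26); pm=(H<47)&(H>39)&(z>75)&(z<130)
    r=(d['img'].max(2)<110)&(abs(L[...,0]-100)<20)&(z>70)&(abs(L[...,1])<70)
    print(tag,len(P),'tilt',q.round(4),'pan',np.median(z[pm]).round(1),'rider',np.c_[L[r],z[r]].mean(0).round(1))
g=load('side12');d=load('top12')
cv2.imwrite('pics/z18.png',cv2.resize(g['img'][140:290,270:440],None,fx=4.4,fy=4,interpolation=cv2.INTER_CUBIC)[:,:,::-1])
cv2.imwrite('pics/z19.png',cv2.resize(g['img'][225:275,395:445],None,fx=10,fy=10,interpolation=cv2.INTER_NEAREST)[:,:,::-1])
E
```

```text
time_s: 29.82
ee_pos: [603.2, -83.9, 95.6]
orientation: [[-0.992, -0.125, 0.002], [-0.125, 0.992, -0.001], [-0.001, -0.001, -1.0]]
contact_force: [1.3, -0.7, 3.8]
opening: 9.7
time_s: 31.45
ee_pos: [472.3, 130.8, 236.4]
orientation: [[-0.991, -0.132, 0.002], [-0.132, 0.991, 0.002], [-0.002, 0.001, -1.0]]
contact_force: [0.0, -1.7, 0.1]
opening: 31.9
side12 364 tilt [-3.00000e-04  7.95796e+01] pan 102.6 rider [95.3 -6.8 91.9]
top12 456 tilt [-2.30000e-03  8.18819e+01] pan 104.0 rider [96.1 -6.9 95.9]
```

View pics/z18.png

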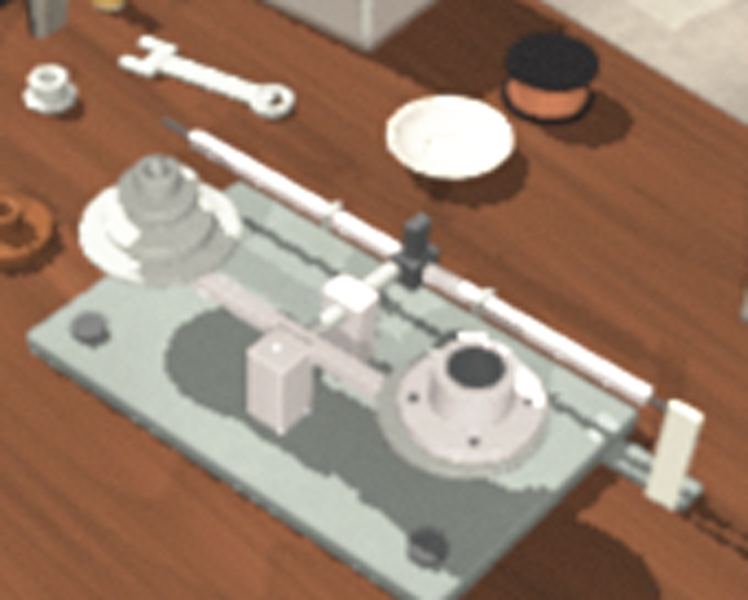

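View pics/z19.png

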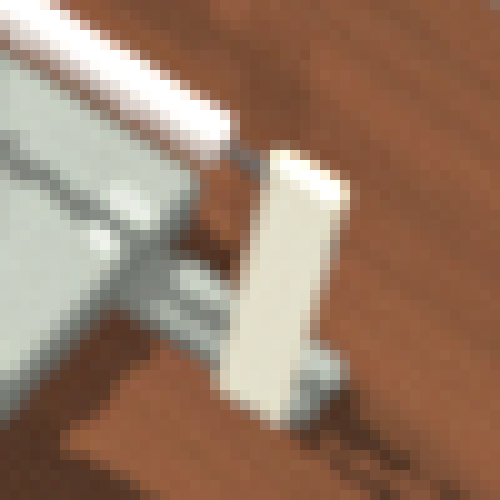

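```bash
cat > edge.py <<'E'
from h import *
def edge(d,th,ss):
    c=np.array([488.,26.]); yv=np.array([-np.sin(np.radians(7)),np.cos(np.radians(7))]); xv=np.array([yv[1],-yv[0]]); o=c-120*yv
    B=d['img'][...,2].astype(np.float32); out=[]
    for s in ss:
        p=o+100*xv+s*np.cos(th)*yv; P=np.array(px(d,[*p,75+s*np.sin(th)])); Q=np.array(px(d,[*p,85+s*np.sin(th)])); k=np.linalg.norm(Q-P)/10 # px per mm z
        t=np.arange(-8,8.01,.1); n=(Q-P)/np.linalg.norm(Q-P)
        X=(P+np.outer(t,n)).astype(np.float32)
        pr=cv2.remap(B,X[:,:1].copy(),X[:,1:].copy(),cv2.INTER_LINEAR)[:,0]
        j=np.argmax(pr); hi=pr[j]; lo=pr[t>t[j]+2][:40].min() if (t>t[j]+2).sum()>5 else 60
        mid=(hi+lo)/2; r=np.argmax((pr<mid)&(np.arange(len(t))>j)); l=j-np.argmax(pr[:j][::-1]<(hi+min(lo,pr[:j].min() if j else lo))/2)
        out.append((t[r]/k))
    return np.array(out)
if __name__=='__main__':
    import sys
    ss=np.r_[np.arange(-165,-35,10),np.arange(60,166,10)]
    for tag,th in(('side0',.13),('side6',.097),('side10',-.033),('side12',0.),('top0',.13),('top12',0.)):
        e=edge(load(tag),th,ss); q=np.polyfit(ss,e,1)
        r=abs(np.polyval(q,ss)-e); kk=r<1.5*np.median(r)+.5; q=np.polyfit(ss[kk],e[kk],1); print(tag,q.round(4),'dtilt',q[0].round(4),e.round(1))
E
python3 edge.py
```

```text
side0 [-6.9000e-03  1.2899e+01] dtilt -0.0069 [14.4 13.6 13.5 13.5 14.3 13.5 13.  13.4 14.3 13.4 15.1 13.8 12.9 17.6
 13.1 12.3 11.8 12.6 11.8 11.8 12.2 11.7 12.1 11.7]
side6 [-6.40000e-03  1.30394e+01] dtilt -0.0064 [13.9 14.3 13.5 14.7 13.9 13.8 13.8 13.4 13.8 13.  13.8 13.3 12.9 18.1
 12.7 12.3 12.7 12.3 12.7 11.8 12.2 12.2 11.8 12.6]
side10 [-7.80000e-03  1.31127e+01] dtilt -0.0078 [14.4 14.  14.4 14.4 14.  14.4 13.6 14.  14.  13.2 13.2 13.6 13.6 14.5
 12.9 12.9 12.4 12.  12.4 12.  12.  12.  12.  11.6]
side12 [-6.70000e-03  1.30914e+01] dtilt -0.0067 [14.5 14.5 13.6 13.6 14.1 13.7 13.7 13.7 13.3 13.7 14.9 14.1 13.7 16.5
 12.8 12.8 12.4 12.  12.8 12.  12.  12.4 12.  12. ]
top0 [ 0.0703 42.0226] dtilt 0.0703 [33.9 37.1 48.8 29.2 34.2 36.7 36.5 31.7 34.3 35.9 32.7 35.4 34.  62.
 65.6 58.6 58.4 54.7 54.3 54.9 49.8 51.3 29.7 47.5]
top12 [4.1700e-02 4.1836e+01] dtilt 0.0417 [33.9 37.  41.1 33.  38.9 33.8 36.3 38.1 33.4 38.  32.1 52.7 39.6 72.5
 35.8 70.7 32.3 66.9 72.6 63.8 70.3 29.  38.9 31.6]
```

Relative to the known +0.13 rad start, the bar's edge in the side view now gives a tilt of about +0.0002 rad, i.e. the pointer within about 0.3 mm of the mark. I'll take one last look for settling and bystanders.

```bash
python3 -m inch '[[0.3,0,40,20,0,0,0],[0.3,0,40,20,0,0,0],[0.3,0,40,20,0,0,0],[0.3,0,40,20,0,0,0]]'; python3 - <<'E'
from edge import *
d=snap('side','side13'); snap('top','top13')
ss=np.r_[np.arange(-165,-35,10),np.arange(70,166,10)]
for tag,th in(('side0',.13),('side12',0),('side13',0.)):
    e=edge(load(tag),th,ss); q=np.polyfit(ss,e,1); r=abs(np.polyval(q,ss)-e); k=r<.8; print(tag,np.polyfit(ss[k],e[k],1).round(4))
K=cloud(d); H=np.hypot(K[...,0]-488,K[...,1]-26);z=K[...,2]
for a,b,lo,hi in((38,47,85,115),(28,32,100,130),(17,24,120,160)):
    m=(H<b)&(H>a)&(z>lo)&(z<hi); print(m.sum(),np.median(z[m]).round(1))
E
```

```text
time_s: 32.05
ee_pos: [472.6, 164.9, 254.9]
orientation: [[-0.993, -0.122, -0.001], [-0.122, 0.993, -0.001], [0.001, -0.001, -1.0]]
contact_force: [-0.3, -0.4, 0.1]
opening: 31.8
side0 [-6.9000e-03  1.2899e+01]
side12 [-6.70000e-03  1.30914e+01]
side13 [-6.90000e-03  1.31469e+01]
188 102.7
81 112.0
84 142.4
```

View pics/top13.png

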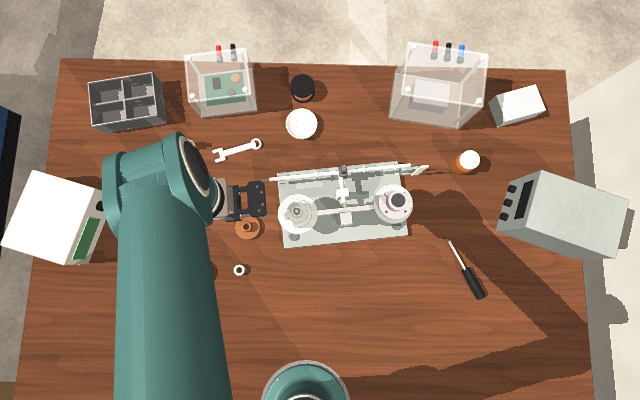

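View pics/side13.png

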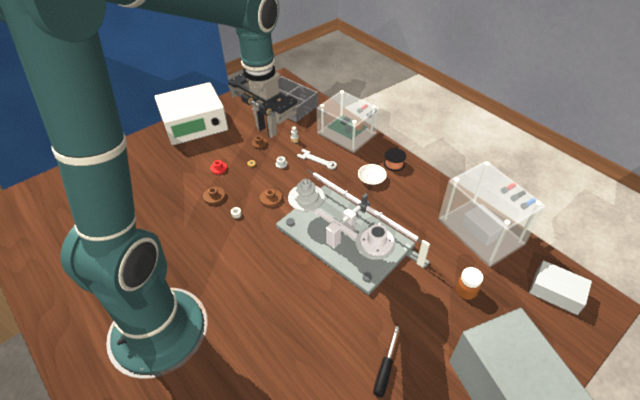

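The last pictures show the stack flush on the weight pan near (306,190) in the side view, the rider just past mid-bar near (365,203) and the bystanders where they were. The hand is clear and the fitted tilt is 0.000 rad. Handing in.

```bash
python3 -c "
from cell import arm
print(arm.job_done())"
```

```text
the job is handed in; nothing more can be done
None
```

I pushed the 400 g weight home on the post first, then the 200 g flush on top of it. I then slid the rider about 38 mm to roughly −4 mm, and the beam came to rest level. That puts the housing at about 595 g. I handed the job in at about 32 s with the hand clear, and the call gives no verdict.

- **Level:** the bar edge in the side view, compared with the known +0.13 rad start, gave +0.0002 and then 0.000 rad in two pictures 0.6 s apart. That puts the pointer within about 0.3 mm of the mark. The black mark itself faces away from both cameras, so I did not see the pointer on it directly. The rougher depth fits gave −0.0003 rad (side) and −0.0023 rad (top).
- **Weights home:** the 400 g flange top was 12.4 mm above the pan (12.5 when flush). In the final picture the 200 g flange top was 39.7 mm above it (40 when flush).
- **Push force:** with the weight's own load taken into account, the push peaked at about 17 N for the 400 g and 11 N for the 200 g.
- **Other things:** the bystanders I could see are where they were, and the 100 g weight is still on the bench. I did not touch the housing.
- **Unexplained reading:** the wrist showed about 4 N upward while the rider tab was pinched. It was gone after release.

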